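Point-and-check before a staining run

TASK

Do the point-and-check before the staining run: bring the fingertips straight above the yellow-capped reagent bottle, one to three centimetres over the middle of its cap and not touching it, and stay there for two seconds; then point in the same way, for two seconds, at the middle of the glass slide with the yellow label on the stainer's open drawer. After that push the drawer fully home and move clear. Do not touch the yellow-capped bottle or that slide, and do not pick up or shift anything else on the table.

Things in the scene. Friction and masses are not known exactly. Their poses are not given: they have to be found in the camera images.
- yellow_bottle: white round reagent bottle with a YELLOW cap and band, standing upright, 36 mm across; cap 25 mm across; flat cap top 78 mm above the origin. Origin: centre of its underside; z up. Loose, 60 g, tips easily.
- yellow_slide (a point): clear microscope slide, 76 x 26 mm, 2 mm thick, YELLOW label at its drawer-front end, fixed flat on the drawer's top. Three lie side by side, 52 mm apart, labels red, blue, yellow; yellow is on the right looking into the machine. This point: middle of its upper face, 48 mm above the table. x runs along it towards the machine, z up. Its middle is 55 mm behind the drawer's front face.
- drawer_front (a point): centre of the front face (6 to 46 mm above the table, 170 mm wide) of the stainer's drawer, a solid grey slab. x points into the machine: push along it to shut. The drawer enters a white bay 240 mm wide, 85 mm high; when home its face still stands 30 mm out from the bay. A housing 360 mm wide and 196 mm high begins 130 mm behind the bay's mouth.
- stainer: the white slide stainer with its drawer, fixed to the table. Origin: on the table under the middle of the bay's mouth; x points into the machine, y to the left as one looks into it.
- drawer (a joint): how far the drawer is out, m: 0 = fully home (hard stop), starts about 0.10 to 0.14. It slides stiffly (about 2 N, no spring) and stays where it is left.
- red_bottle: the same bottle with a red cap and band; leave alone (origin: centre of its underside)
- blue_bottle: the same bottle with a blue cap and band; leave alone (origin: centre of its underside)
- jar_a: small closed specimen jar, white cap, 40 mm across, 55 mm tall; leave alone (origin: centre of its underside)
- jar_b: a second such jar; leave alone (origin: centre of its underside)
- slide_box: closed green plastic slide box, 85 x 35 mm, 30 mm tall; leave alone (origin: centre of its underside)
- mouse: black computer mouse, 105 x 60 mm, 29 mm tall; leave alone (origin: centre of its underside)

How it is judged:
On the way, in this order (a step that is already met when the one before it is completed fails the run):
1. the tool point stays just above the middle of the yellow-capped bottle (horizontal distance between the grasp point and yellow_bottle below 0.018 m and z of the grasp point in the frame of yellow_bottle between 0.1 and 0.133 m), for 1.5 s.
2. the tool point stays just above the yellow-labelled slide (x of the grasp point in the frame of yellow_slide between -0.028 and 0.028 m and y of the grasp point in the frame of yellow_slide between -0.017 and 0.017 m and z of the grasp point in the frame of yellow_slide between 0.022 and 0.055 m), for 1.5 s.
3. the drawer is pushed home (value of joint drawer below 0.005 m), for 0.2 s.
At the end, for the whole second after the job is handed in: The drawer is home within 5 mm; every bottle and jar stands upright, and they, the slide box and the mouse are within 10 mm of where they began (value of joint drawer below 0.005 m and distance of each of yellow_bottle, red_bottle, blue_bottle, jar_a, jar_b, slide_box, mouse from where it was at the start of the episode below 0.01 m and angle between each of yellow_bottle, red_bottle, blue_bottle, jar_a, jar_b's own z axis and vertical below 0.1 rad); the robot touches nothing.
It fails at once if the yellow-capped bottle is touched (contact force between any of the fingers, the arm and yellow_bottle above 0.3 N).
It fails at once if the yellow-labelled slide is touched (contact force between any of the fingers, the arm and stainer above 0.3 N and x of the grasp point in the frame of yellow_slide between -0.04 and 0.04 m and y of the grasp point in the frame of yellow_slide between -0.02 and 0.02 m).
It fails at once if a bottle, jar, the slide box or the mouse is shifted or lifted by more than 10 mm (distance of any of yellow_bottle, red_bottle, blue_bottle, jar_a, jar_b, slide_box, mouse from where it was at the start of the episode above 0.01 m).
It also fails if it takes over 67 s, if anything falls off the work surface, if the arm or the gripper's body presses on something with over 40 N, if the wrist force passes 120 N, or if a joint passes its speed limit or range.

ROBOT

A 7-joint arm with a two-finger parallel gripper is mounted at the origin on the work surface. World frame = base frame: x ahead of the robot, y to its left, z up, the work surface at z = 0. Lengths are in m, angles in rad, forces in N, time in s.
With the tool pointing down it reaches from about 0.425 to 0.925 m from the base axis. Payload 6.8 kg.
Tool frame: the origin (TCP) lies at the very end of the fingers, on their centre line; the grasp point (between the pads) lies 19 mm behind it; z points along the fingers, y is the direction in which the jaws open and shut (so a half turn about z gives the same grasp; the last joint's range is limited). The gripper opens to 85 mm and grips with 20 to 120 N. Pads are 22 mm wide; open, the fingers measure 114 mm over their backs; the gripper's body (76 mm by 85 mm) begins 54 mm behind the grasp point. The pads swing forward as they close: fully open they stand 13 mm farther back than shut.
Start: joints at [1.019, 0.477, 0.022, 1.555, -0.011, 1.109, -0.083], TCP at [0.29, -0.61, 0.231] pointing down, gripper open.
Joint ranges: [-2.96, 2.96], [-0.34, 2.1], [-1.41, 1.46], [0.24, 2.44], [-1.37, 4.51], [0.17, 1.92], [-2.96, 2.96]. Speed limits (rad/s): [2.39, 2.39, 3.14, 3.14, 3.14, 3.14, 3.14].

INTERFACE

Orientations are given as a rotation vector (axis times angle).
In Python, from bench import monitor, viewer, job gives the robot as it stands. The module is installed in compiled form; this text tells all that it offers.
- The arm moves only by the tool drive_tool, never from a script. Its argument "commands" is a list of rows, each an object with "linear": the shift along the tool's x, y, z in m, a list of three; "dr": the turn, a rotation vector about the tool's x, y, z in degrees, a list of three; "jaw": the closure, from 0 (fully open) to 1 (shut). A call has 1 to 8 rows; each row shifts and turns the pose as measured when the row begins, along the tool's axes as they then stand; what a row does not reach is not made up. A row lasts 1/8 s, in which the tool goes at most 62.5 mm and 10.7 degrees, less where a joint would pass 70% of its speed; a pose out of reach is approached as far as the arm can. A call is refused whole if a number of a shift passes 0.0625 or a number of a turn 10.7, either way. A call with a gripper value outside its range is refused whole. The fingers move at their own pace and stop on an object; "force" is the grip in N (left out, the last holds). Time passes only in rows, so rows that do not move let the fingers close. It gives the time, the measured TCP pose, the force and the opening at its end, in the units of the state.
- monitor.get_obs(): the state, without advancing time (a new reading comes with each control period).
- viewer.grab_frame(name): name is "side" or "top"; returns the picture (480x640x3 uint8, red, green, blue); there is no depth.
- viewer.calibration(name): a dict with "K" (3x3 intrinsics, pixels), "R" (3x3) and "t" (3): a world point X has camera coordinates R X + t. Camera axes: x right, y down, z forward; pixel columns grow to the right and rows downward; lengths in m; the calibration is good to about 2 mm. A picture is of the moment at which its call begins. calibration takes no time and is no camera call.
- job.hand_in(): hands the job in, once; it reports no verdict.
The state is a dict: "clock": time; "joints": joint angles; "qvel": joint speeds; "tau": joint torques, N m; "tcp_pos": TCP position; "orientation": TCP orientation; "contact_force": force on the tool from outside, world axes, zero at the start; "moment": the same for the moment, N m; "grip_width": finger opening in m.
Only numpy, scipy, OpenCV 4.12 (cv2) and the standard library are available. Lean on these libraries where they do the work, as an engineer would, in place of code of your own. Each camera call takes 0.05 s, during which the arm holds its last target.

## Working session

There is one attempt and no reset: what is moved stays moved. The work goes in short steps, Python scripts to look and compute and a tool call to move; the robot and the scene stay as the last step left them, time stands still between calls to the robot, and variables do not carry over. Pictures are saved under pics/ and viewed, and the job is handed in when it is done.

Besides the shell and the picture viewer there is one more tool, called after "Emit:" as a command line: name --argument value ..., lists and objects as JSON in quotes. drive_tool: Moves the arm, as the interface text tells. Its arguments: {"type":"object","properties":{"commands":{"type":"array"},"force":{"type":"number"}},"required":["commands"]}

```bash
mkdir -p pics; python3 - <<'E'
from bench import monitor, viewer
import cv2
for n in("side","top"):
    f=viewer.grab_frame(n); cv2.imwrite(f"pics/{n}0.png",f[:,:,::-1])
    c=viewer.calibration(n); print(n,c)
print(monitor.get_obs())
E
```

```text
side {'K': array([[505.90524759,   0.        , 332.27083546],
       [  0.        , 505.90524759, 240.48489949],
       [  0.        ,   0.        ,   1.        ]]), 'R': array([[-0.9996044 , -0.02462525, -0.01358815],
       [-0.00530975,  0.63966706, -0.76863376],
       [ 0.02761969, -0.76825754, -0.63954477]]), 't': array([0.56493799, 0.055732  , 0.99162779])}
top {'K': array([[456.06162099,   0.        , 317.49975482],
       [  0.        , 456.06162099, 243.79766058],
       [  0.        ,   0.        ,   1.        ]]), 'R': array([[ 1.68826336e-03, -9.99858493e-01, -1.67374704e-02],
       [-9.95482328e-01, -9.14772334e-05, -9.49469673e-02],
       [ 9.49320006e-02,  1.68221514e-02, -9.95341615e-01]]), 't': array([0.03203187, 0.5782056 , 0.84398141])}
{'clock': 0.1, 'joints': array([ 1.01889103,  0.47772574,  0.02233748,  1.55635845, -0.01149856,
        1.10926931, -0.08309908]), 'qvel': array([ 0.00119512, -0.00169321, -0.0021424 , -0.00365918, -0.00093682,
        0.00010315,  0.00168929]), 'tau': array([ 3.73275354e-03, -5.97765362e+01,  1.61326557e+00, -2.81957674e+01,
        1.27972942e-02,  4.98284149e-03, -1.82200887e-05]), 'tcp_pos': array([ 0.28959668, -0.60913458,  0.23041477]), 'orientation': array([-3.06302881e+00, -6.91116669e-01,  7.43020586e-04]), 'contact_force': array([-0.77674839,  0.58706022,  0.44262533]), 'moment': array([-0.01175082,  0.00064186,  0.00045179]), 'grip_width': 0.08505895293813308}
```

View pics/side0.png

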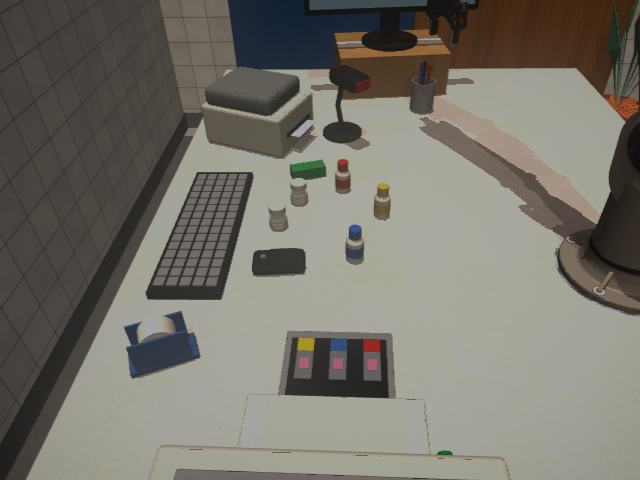

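View pics/top0.png

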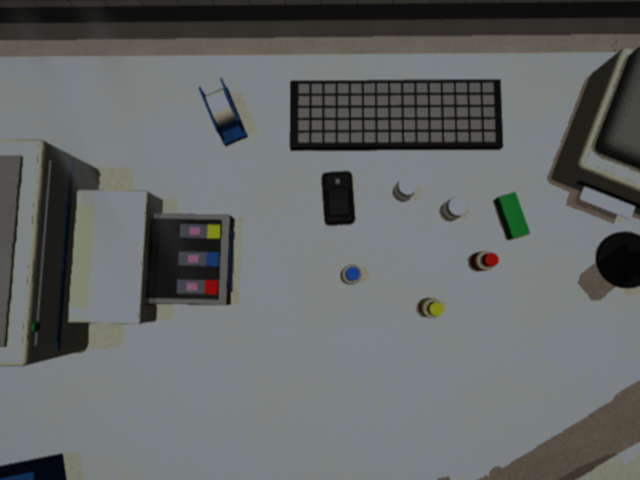

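The side view shows the yellow cap at about (383,188). The top view shows it at (433,309), with the yellow label at (214,231) and the drawer front edge near column 232, rows 216–304. Next I'll measure these.

```bash
cat > h.py <<'E'
import numpy as np, cv2
from bench import viewer, monitor
def ray(n,uv,z):
    c=viewer.calibration(n); d=c["R"].T@np.linalg.solve(c["K"],[uv[0],uv[1],1.]); o=-c["R"].T@c["t"]
    return o+d*(z-o[2])/d[2]
def tri(a,b):
    A=[];B=[]
    for n,uv in(("top",a),("side",b)):
        c=viewer.calibration(n); P=c["K"]@np.c_[c["R"],c["t"]]
        for i in(0,1):
            r=P[i]-uv[i]*P[2]; A.append(r[:3]);B.append(-r[3])
    return np.linalg.lstsq(np.array(A),np.array(B),rcond=None)[0]
def blobs(img,lo,hi,amin=15):
    m=cv2.inRange(cv2.cvtColor(img,cv2.COLOR_BGR2HSV),lo,hi)
    n,l,s,c=cv2.connectedComponentsWithStats(m)
    return [(c[i].round(1),s[i]) for i in range(1,n) if s[i][4]>=amin]
E
python3 - <<'E'
from h import *
I={n:cv2.imread(f"pics/{n}0.png") for n in("top","side")}
for n in I:
  for nm,lo,hi in(("yel",(22,150,80),(34,255,255)),("red",(0,170,80),(6,255,255)),("blu",(100,150,70),(125,255,255)),("grn",(50,120,40),(80,255,255))):
    for c,s in blobs(I[n],lo,hi): print(n,nm,c,s, ray(n,c,.05 if c[0]<250 else .078).round(4))
for nm,uv in(("front corner top",(232,216)),("fc bot",(229,304)),("bay mouth l",(148,192)),("r",(139,322))): print(nm,ray("top",uv,.046 if 'f' in nm else .085))
cv2.imwrite("pics/zt.png",cv2.resize(I["top"][170:340,60:260],None,fx=4,fy=3.5,interpolation=2))
cv2.imwrite("pics/zb.png",cv2.resize(I["top"][230:330,330:510],None,fx=4,fy=4,interpolation=2))
E
```

```text
top yel [213.2 231.4] [207 224  13  15 177] [0.5994 0.2278 0.05  ]
top yel [435.6 308.7] [430 302  13  14 139] [ 0.4581 -0.1775  0.078 ]
top red [491.  259.2] [485 254  13  12 124] [ 0.5458 -0.2779  0.078 ]
top red [210.9 286.5] [205 280  13  15 180] [0.4965 0.2296 0.05  ]
top blu [226.4  92.8] [224  86   7  16  20] [0.8688 0.2085 0.05  ]
top blu [234.  111.2] [231 103   7  17  22] [0.832  0.1931 0.05  ]
top blu [235.1 134.2] [224 128  22  15 125] [0.7866 0.1901 0.05  ]
top blu [212.2 258.6] [206 252  13  14 173] [0.5483 0.2284 0.05  ]
top blu [352.  273.5] [346 268  13  12 126] [ 0.5201 -0.0301  0.078 ]
top blu [ 21.2 477. ] [  3 473  30   7 124] [0.1556 0.5633 0.05  ]
top grn [513.4 215. ] [498 193  31  45 754] [ 0.6255 -0.3206  0.078 ]
top grn [ 32.7 326.5] [ 31 323   4   8  27] [0.4223 0.5589 0.05  ]
side yel [382.7 185.8] [378 183  10   7  51] [ 0.4599 -0.1734  0.078 ]
side yel [305.7 343.5] [297 338  18  12 197] [0.5979 0.2544 0.078 ]
side red [362.9  81.1] [356  79  14   5  17] [ 0.49   -0.7397  0.078 ]
side red [342.  161.6] [338 160   9   5  33] [ 0.5484 -0.2733  0.078 ]
side red [371.5 345.5] [364 340  16  12 192] [0.499  0.2568 0.078 ]
side blu [354.5 228. ] [350 225  10   7  53] [ 0.5218 -0.0268  0.078 ]
side grn [306.8 165.4] [290 160  34  12 225] [ 0.6286 -0.2564  0.078 ]
side grn [444.9 452.6] [438 451  14   4  47] [0.4137 0.4222 0.078 ]
front corner top [0.62915303 0.193801   0.046     ]
fc bot [0.46429802 0.1961587  0.046     ]
bay mouth l [0.66720814 0.3396781  0.085     ]
r [0.43378793 0.34700881 0.085     ]
```

View pics/zt.png

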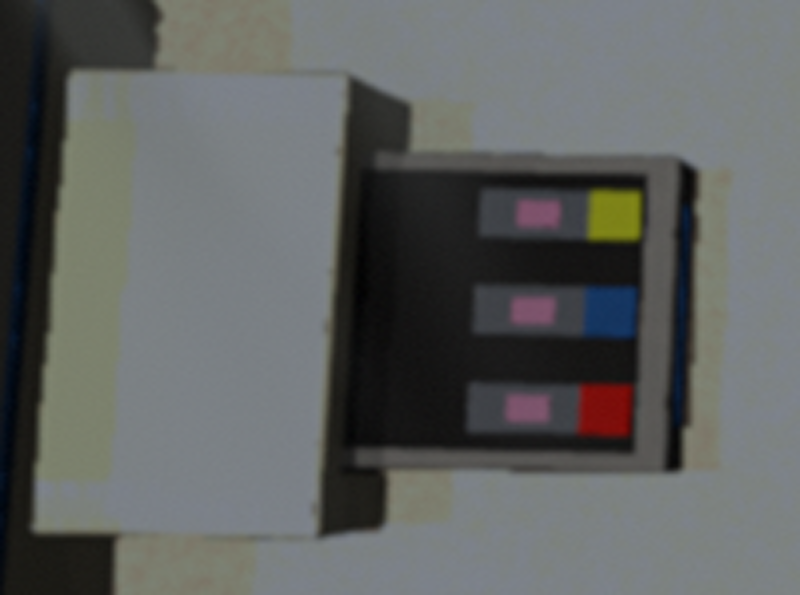

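View pics/zb.png

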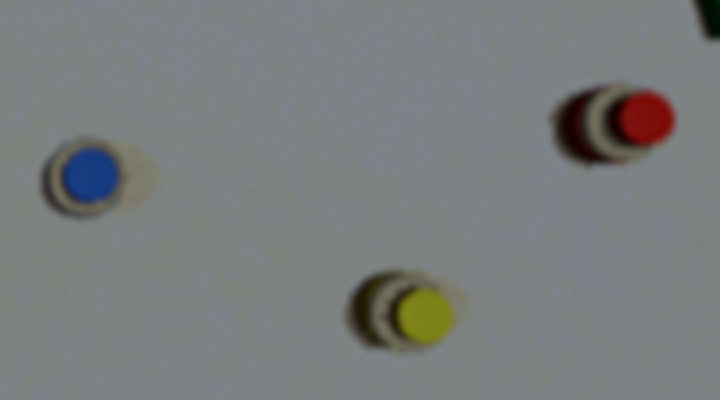

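The bottle axis is at about (0.458, -0.177). The slide middle is near (0.60, 0.25), and the drawer face is at y≈0.195 with its centre at x≈0.547. First I'll shut the jaws and square the tool to the world axes.

Emit:
drive_tool --commands '[{"linear":[0,0,0],"dr":[0,0,8.8],"jaw":1},{"linear":[0,0,0],"dr":[0,0,8.8],"jaw":1},{"linear":[0,0,0],"dr":[0,0,8.8],"jaw":1},{"linear":[0,0,0],"dr":[0,0,0],"jaw":1}]'

```text
clock: 0.6
tcp_pos: [0.2888, -0.6078, 0.228]
orientation: [-3.136, 0.046, 0.005]
contact_force: [-0.4, 0.4, 0.2]
grip_width: 0.0121
```

```bash
cat >> h.py <<'E'
from scipy.spatial.transform import Rotation as Ro
def delta(target):
    o=monitor.get_obs(); R=Ro.from_rotvec(o["orientation"]); p=o["tcp_pos"]
    print("t",round(o["clock"],2),"tcp",p.round(4),"F",o["contact_force"].round(1),"grip",round(o["grip_width"],4))
    print("tool x,z:",R.as_matrix()[:,0].round(3),R.as_matrix()[:,2].round(3),"shift in tool:",R.inv().apply(np.array(target)-p).round(4))
    print("turn to square (deg)",np.degrees((R.inv()*Ro.from_matrix(np.array([[1,0,0],[0,-1,0],[0,0,-1.]]).T)).as_rotvec()).round(2), "j",o["joints"].round(2))
E
python3 -c "
from h import *
delta([.4585,-.1765,.17])
print(ray('top',(200.0,230.9),.048))"
```

```text
t 0.6 tcp [ 0.2888 -0.6078  0.228 ] F [-0.4  0.4  0.2] grip 0.0121
tool x,z: [ 1.    -0.03  -0.003] [-0.003  0.005 -1.   ] shift in tool: [ 0.157  -0.4359  0.0598]
turn to square (deg) [-0.3   0.18 -1.7 ] j [ 0.95  0.48  0.12  1.56 -0.06  1.11 -0.51]
[0.60058821 0.25319932 0.048     ]
```

Emit:
drive_tool --commands '[{"linear":[0.018,-0.05,0],"dr":[0,0,0],"jaw":1},{"linear":[0.018,-0.05,0],"dr":[0,0,0],"jaw":1},{"linear":[0.018,-0.05,0.005],"dr":[0,0,0],"jaw":1},{"linear":[0.018,-0.05,0.005],"dr":[0,0,0],"jaw":1},{"linear":[0.018,-0.05,0.005],"dr":[0,0,0],"jaw":1},{"linear":[0.018,-0.05,0.005],"dr":[0,0,0],"jaw":1},{"linear":[0.018,-0.05,0.005],"dr":[0,0,0],"jaw":1},{"linear":[0,0,0],"dr":[0,0,0],"jaw":1}]'

```text
clock: 1.6
tcp_pos: [0.4244, -0.2498, 0.2021]
orientation: [-3.138, -0.001, 0.006]
contact_force: [0.0, -0.6, 0.0]
grip_width: -0.0001
```

```bash
python3 -c "
from h import *
delta([.4585,-.1765,.15])"
```

```text
t 1.6 tcp [ 0.4244 -0.2498  0.2021] F [ 0.  -0.6  0. ] grip -0.0001
tool x,z: [ 1.     0.001 -0.004] [-0.004  0.004 -1.   ] shift in tool: [ 0.0344 -0.0731  0.0522]
turn to square (deg) [-0.21  0.22  0.04] j [ 0.45  0.22 -0.05  2.01  0.01  0.92 -1.17]
```

Emit:
drive_tool --commands '[{"linear":[0.017,-0.037,0],"dr":[0,0,0],"jaw":1},{"linear":[0.017,-0.036,0],"dr":[0,0,0],"jaw":1},{"linear":[0,0,0.025],"dr":[0,0,0],"jaw":1},{"linear":[0,0,0.025],"dr":[0,0,0],"jaw":1},{"linear":[0,0,0],"dr":[0,0,0],"jaw":1}]'

```text
clock: 2.22
tcp_pos: [0.459, -0.1791, 0.1521]
orientation: [-3.141, -0.017, 0.003]
contact_force: [0.7, -0.1, 0.6]
grip_width: -0.0001
```

```bash
python3 -c "
from h import *
delta([.4585,-.1765,.1])
for n in('top','side'):
    f=viewer.grab_frame(n)[:,:,::-1]; cv2.imwrite(f'pics/{n}1.png',f)
cv2.imwrite('pics/s1.png',cv2.resize(cv2.imread('pics/side1.png')[80:280,280:480],None,fx=3,fy=3))
"
```

```text
t 2.23 tcp [ 0.459  -0.1791  0.1521] F [ 0.7 -0.1  0.6] grip -0.0001
tool x,z: [ 1.     0.011 -0.002] [-0.002  0.    -1.   ] shift in tool: [-0.0004 -0.0026  0.0521]
turn to square (deg) [-0.03  0.11  0.62] j [ 0.33  0.28 -0.1   2.05  0.04  0.81 -1.35]
```

View pics/s1.png

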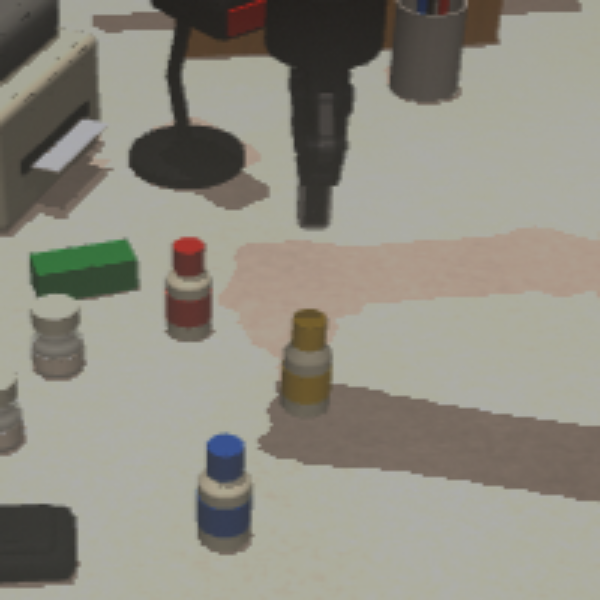

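View pics/top1.png

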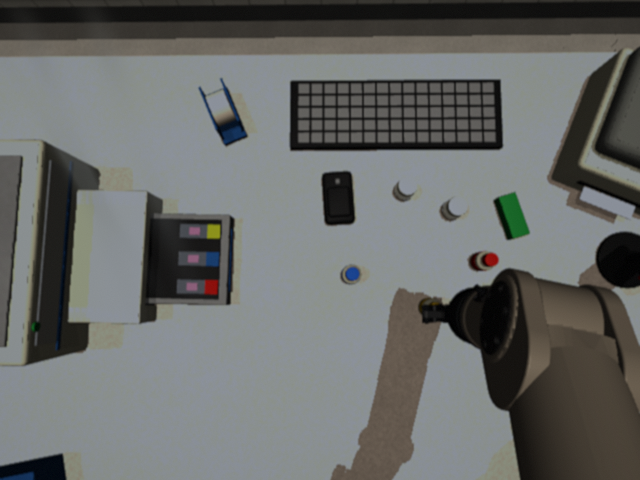

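The side view shows the shut fingertips at (384,155), straight above the yellow cap at (383,187). In the top view the tips cover the cap at about (431,311). I'll lower to tip z = 0.10 and hold.

Emit:
drive_tool --commands '[{"linear":[0,-0.002,0.018],"dr":[0,0,0],"jaw":1},{"linear":[0,0,0.018],"dr":[0,0,0],"jaw":1},{"linear":[0,0,0.012],"dr":[0,0,0],"jaw":1},{"linear":[0,0,0],"dr":[0,0,0],"jaw":1}]'

```text
clock: 2.82
tcp_pos: [0.4635, -0.1808, 0.1093]
orientation: [3.138, 0.014, 0.015]
contact_force: [0.2, -0.2, -0.4]
grip_width: 0.0001
```

```bash
python3 -c "
from h import *
delta([.4585,-.1765,.1])
for n in('top','side'):
    f=viewer.grab_frame(n)[:,:,::-1]; cv2.imwrite(f'pics/{n}2.png',f)
cv2.imwrite('pics/s2.png',cv2.resize(cv2.imread('pics/side2.png')[130:230,320:440],None,fx=5,fy=5))
"
```

```text
t 2.83 tcp [ 0.4635 -0.1808  0.1093] F [ 0.2 -0.2 -0.4] grip 0.0001
tool x,z: [1.    0.009 0.009] [ 0.009 -0.004 -1.   ] shift in tool: [-0.005  -0.0044  0.0092]
turn to square (deg) [ 0.21 -0.53  0.5 ] j [ 0.32  0.35 -0.09  2.08  0.05  0.7  -1.37]
```

View pics/s2.png

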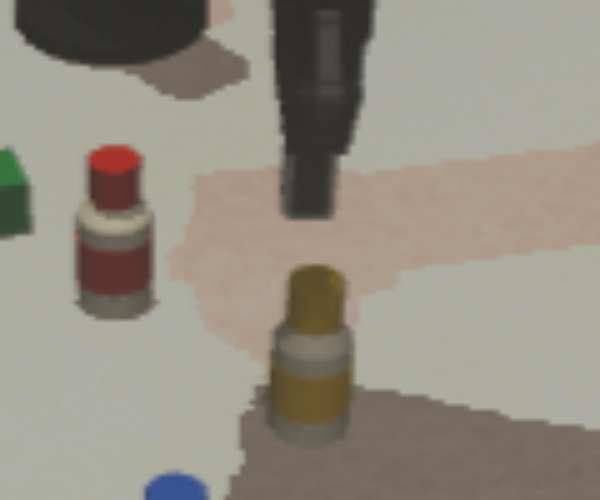

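In this crop the tips are at (308,216), over the cap top at (316,278), with a clear gap between them. The tip is about 5 mm high of centre in x and y, so I'll correct that.

Emit:
drive_tool --commands '[{"linear":[-0.005,-0.004,0.004],"dr":[0,-0.5,0.5],"jaw":1},{"linear":[0,0,0.004],"dr":[0,0,0],"jaw":1},{"linear":[0,0,0],"dr":[0,0,0],"jaw":1},{"linear":[0,0,0],"dr":[0,0,0],"jaw":1}]'

```text
clock: 3.42
tcp_pos: [0.4596, -0.1768, 0.1026]
orientation: [3.137, -0.0, 0.005]
contact_force: [0.5, -0.7, -0.2]
grip_width: -0.0004
```

```bash
python3 -c "
from h import *
delta([.4585,-.1765,.1])
"
```

```text
t 3.42 tcp [ 0.4596 -0.1768  0.1026] F [ 0.5 -0.7 -0.2] grip -0.0004
tool x,z: [ 1.    -0.     0.003] [ 0.003 -0.005 -1.   ] shift in tool: [-0.0011 -0.0003  0.0026]
turn to square (deg) [ 0.27 -0.2  -0.02] j [ 0.31  0.36 -0.09  2.1   0.06  0.69 -1.39]
```

Now at z = 0.1026 and about 1 mm off centre. Holding here.

Emit:
drive_tool --commands '[{"linear":[0,0,0],"dr":[0,0,0],"jaw":1},{"linear":[0,0,0],"dr":[0,0,0],"jaw":1},{"linear":[0,0,0],"dr":[0,0,0],"jaw":1},{"linear":[0,0,0],"dr":[0,0,0],"jaw":1},{"linear":[0,0,0],"dr":[0,0,0],"jaw":1},{"linear":[0,0,0],"dr":[0,0,0],"jaw":1},{"linear":[0,0,0],"dr":[0,0,0],"jaw":1},{"linear":[0,0,0],"dr":[0,0,0],"jaw":1}]'

```text
clock: 4.42
tcp_pos: [0.4597, -0.1769, 0.1028]
orientation: [3.137, -0.001, 0.006]
contact_force: [-0.3, 0.1, 0.2]
grip_width: 0.0
```

Emit:
drive_tool --commands '[{"linear":[0,0,0],"dr":[0,0,0],"jaw":1},{"linear":[0,0,0],"dr":[0,0,0],"jaw":1},{"linear":[0,0,0],"dr":[0,0,0],"jaw":1},{"linear":[0,0,0],"dr":[0,0,0],"jaw":1},{"linear":[0,0,0],"dr":[0,0,0],"jaw":1},{"linear":[0,0,0],"dr":[0,0,0],"jaw":1},{"linear":[0,0,0],"dr":[0,0,0],"jaw":1},{"linear":[0,0,0],"dr":[0,0,0],"jaw":1}]'

```text
clock: 5.42
tcp_pos: [0.4597, -0.1769, 0.1028]
orientation: [3.137, -0.001, 0.006]
contact_force: [-1.3, 0.4, 0.3]
grip_width: 0.0004
```

Emit:
drive_tool --commands '[{"linear":[0,0,0],"dr":[0,0,0],"jaw":1},{"linear":[0,0,0],"dr":[0,0,0],"jaw":1},{"linear":[0,0,0],"dr":[0,0,0],"jaw":1},{"linear":[0,0,0],"dr":[0,0,0],"jaw":1}]'

```text
clock: 5.92
tcp_pos: [0.4597, -0.1769, 0.1028]
orientation: [3.137, -0.001, 0.006]
contact_force: [-1.0, 0.0, -0.7]
grip_width: 0.0
```

```bash
python3 -c "
from h import *
delta([.4585,-.1765,.18])
"
```

```text
t 5.92 tcp [ 0.4597 -0.1769  0.1028] F [-1.   0.  -0.7] grip 0.0
tool x,z: [ 1.    -0.     0.004] [ 0.004 -0.005 -1.   ] shift in tool: [-0.0009 -0.     -0.0772]
turn to square (deg) [ 0.27 -0.22 -0.02] j [ 0.31  0.36 -0.09  2.1   0.06  0.69 -1.39]
```

The 2.5 s hold was steady. Now I'll rise and go across towards the slide.

Emit:
drive_tool --commands '[{"linear":[0,0,-0.04],"dr":[0,0,0],"jaw":1},{"linear":[0,0,-0.04],"dr":[0,0,0],"jaw":1},{"linear":[0,0,-0.01],"dr":[0,0,0],"jaw":1},{"linear":[0.015,-0.05,0],"dr":[0,0,0],"jaw":1},{"linear":[0.018,-0.05,0],"dr":[0,0,0],"jaw":1},{"linear":[0.018,-0.05,0],"dr":[0,0,0],"jaw":1},{"linear":[0.018,-0.05,0],"dr":[0,0,0],"jaw":1},{"linear":[0,0,0],"dr":[0,0,0],"jaw":1}]'

```text
clock: 6.92
tcp_pos: [0.529, 0.0284, 0.1911]
orientation: [3.138, -0.007, -0.0]
contact_force: [0.4, -1.1, -0.2]
grip_width: 0.0001
```

```bash
python3 -c "
from h import *
delta([.6,.251,.15])
"
```

```text
t 6.92 tcp [0.529  0.0284 0.1911] F [ 0.4 -1.1 -0.2] grip 0.0001
tool x,z: [ 1.    -0.004 -0.   ] [-0.    -0.004 -1.   ] shift in tool: [ 0.07   -0.2231  0.0401]
turn to square (deg) [ 0.23  0.01 -0.25] j [ 0.    0.3  -0.21  1.93  0.08  0.92 -1.82]
```

Emit:
drive_tool --commands '[{"linear":[0.015,-0.05,0],"dr":[0,0,0],"jaw":1},{"linear":[0.015,-0.05,0],"dr":[0,0,0],"jaw":1},{"linear":[0.015,-0.05,0],"dr":[0,0,0],"jaw":1},{"linear":[0.015,-0.05,0.01],"dr":[0,0,0],"jaw":1},{"linear":[0.008,-0.015,0.01],"dr":[0,0,0],"jaw":1},{"linear":[0,0,0.01],"dr":[0,0,0],"jaw":1},{"linear":[0,0,0],"dr":[0,0,0],"jaw":1}]'

```text
clock: 7.8
tcp_pos: [0.5981, 0.2383, 0.1513]
orientation: [3.129, -0.022, -0.015]
contact_force: [-0.8, 0.4, -0.9]
grip_width: 0.0003
```

```bash
python3 -c "
from h import *
delta([.6,.251,.07])
"
```

```text
t 7.8 tcp [0.5981 0.2383 0.1513] F [-0.8  0.4 -0.9] grip 0.0003
tool x,z: [ 1.    -0.014 -0.009] [-0.01  -0.012 -1.   ] shift in tool: [ 0.0025 -0.0138  0.0812]
turn to square (deg) [ 0.72  0.54 -0.8 ] j [-0.3   0.52 -0.25  1.68  0.16  0.97 -2.19]
```

Emit:
drive_tool --commands '[{"linear":[0.003,-0.013,0],"dr":[0.7,0.5,0],"jaw":1},{"linear":[0,0,0.018],"dr":[0,0,0],"jaw":1},{"linear":[0,0,0.018],"dr":[0,0,0],"jaw":1},{"linear":[0,0,0.015],"dr":[0,0,0],"jaw":1},{"linear":[0,0,0],"dr":[0,0,0],"jaw":1}]'

```text
clock: 8.43
tcp_pos: [0.6014, 0.2473, 0.0966]
orientation: [3.14, -0.029, -0.001]
contact_force: [0.4, 0.8, 0.0]
grip_width: -0.0001
```

```bash
python3 -c "
from h import *
delta([.6,.251,.07])
for n in('top','side'):
    f=viewer.grab_frame(n)[:,:,::-1]; cv2.imwrite(f'pics/{n}3.png',f)
"
```

```text
t 8.43 tcp [0.6014 0.2473 0.0966] F [0.4 0.8 0. ] grip -0.0001
tool x,z: [ 1.    -0.019 -0.   ] [-0.    -0.002 -1.   ] shift in tool: [-0.0015 -0.0037  0.0266]
turn to square (deg) [ 0.1   0.02 -1.07] j [-0.32  0.59 -0.24  1.71  0.18  0.86 -2.22]
```

View pics/side3.png

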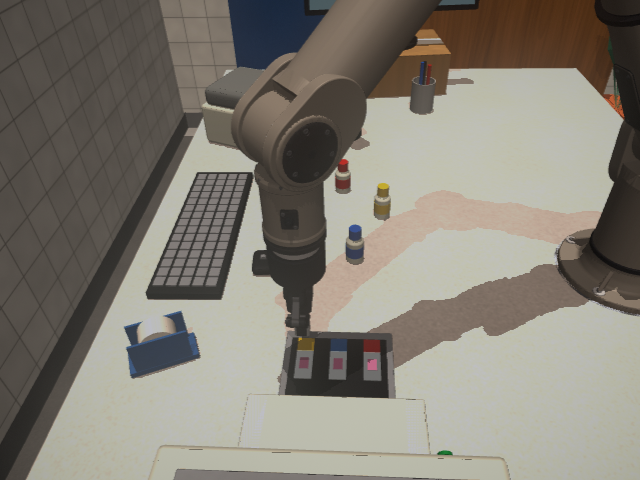

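View pics/top3.png

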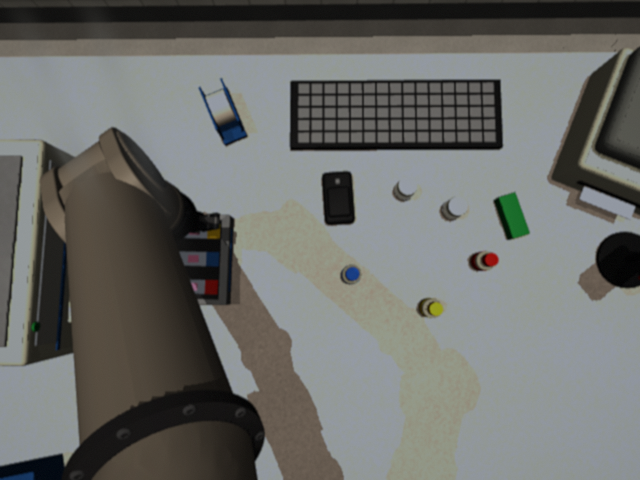

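The side view shows the tips at about (304,333). They are above the yellow slide, which spans rows 338–378 near column 304. I'll check the slide middle from the side view too.

```bash
python3 -c "
from h import *
c=viewer.calibration('side')
for X in ([.6014,.2473,.0966],[.6005,.2515,.048]):
    p=c['K']@(c['R']@np.array(X)+c['t']); print(p[:2]/p[2])
cv2.imwrite('pics/s0z.png',cv2.resize(cv2.imread('pics/side0.png')[325:405,275:400],None,fx=6,fy=6))
print(ray('side',(304.5,358),.048))
"
```

```text
[303.09459605 331.75790297]
[305.06946562 354.35111166]
[0.60092137 0.25842043 0.048     ]
```

View pics/s0z.png

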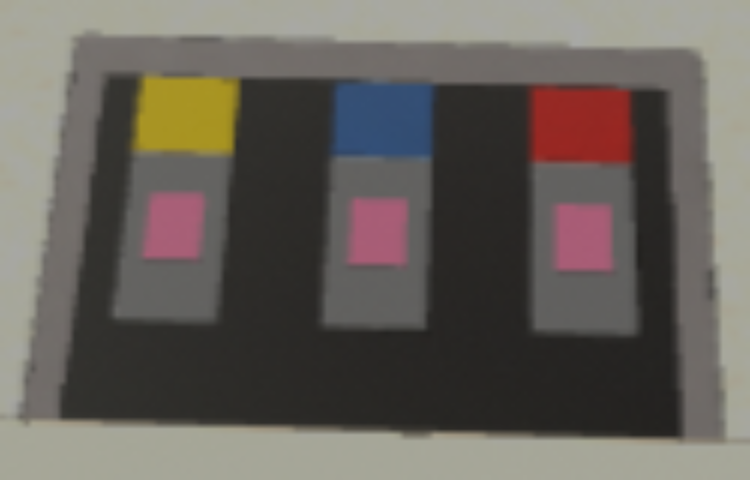

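The side view agrees to within a few mm, so the target is (0.6005, 0.2535, 0.070).

Emit:
drive_tool --commands '[{"linear":[-0.001,-0.006,0.01],"dr":[0,0,0],"jaw":1},{"linear":[0,0,0.01],"dr":[0,0,0],"jaw":1},{"linear":[0,0,0.005],"dr":[0,0,0],"jaw":1},{"linear":[0,0,0],"dr":[0,0,0],"jaw":1}]'

```text
clock: 9.02
tcp_pos: [0.6022, 0.2553, 0.0726]
orientation: [-3.141, 0.029, -0.006]
contact_force: [0.5, 0.5, -0.1]
grip_width: 0.0003
```

```bash
python3 -c "
from h import *
delta([.6005,.2535,.07])
"
```

```text
t 9.03 tcp [0.6022 0.2553 0.0726] F [ 0.5  0.5 -0.1] grip 0.0003
tool x,z: [ 1.    -0.018  0.004] [ 0.004  0.001 -1.   ] shift in tool: [-0.0016  0.0018  0.0026]
turn to square (deg) [-0.04 -0.22 -1.04] j [-0.33  0.63 -0.23  1.72  0.19  0.82 -2.24]
```

Well inside the window, with the grasp point at z ≈ 0.0436 above the slide's face. Holding.

Emit:
drive_tool --commands '[{"linear":[-0.001,0.001,0],"dr":[0,0,0],"jaw":1},{"linear":[0,0,0],"dr":[0,0,0],"jaw":1},{"linear":[0,0,0],"dr":[0,0,0],"jaw":1},{"linear":[0,0,0],"dr":[0,0,0],"jaw":1},{"linear":[0,0,0],"dr":[0,0,0],"jaw":1},{"linear":[0,0,0],"dr":[0,0,0],"jaw":1},{"linear":[0,0,0],"dr":[0,0,0],"jaw":1},{"linear":[0,0,0],"dr":[0,0,0],"jaw":1}]'

```text
clock: 10.02
tcp_pos: [0.6017, 0.2542, 0.0735]
orientation: [-3.14, 0.029, -0.008]
contact_force: [-0.1, -0.5, -0.5]
grip_width: 0.0001
```

Emit:
drive_tool --commands '[{"linear":[0,0,0],"dr":[0,0,0],"jaw":1},{"linear":[0,0,0],"dr":[0,0,0],"jaw":1},{"linear":[0,0,0],"dr":[0,0,0],"jaw":1},{"linear":[0,0,0],"dr":[0,0,0],"jaw":1},{"linear":[0,0,0],"dr":[0,0,0],"jaw":1},{"linear":[0,0,0],"dr":[0,0,0],"jaw":1},{"linear":[0,0,0],"dr":[0,0,0],"jaw":1},{"linear":[0,0,0],"dr":[0,0,0],"jaw":1}]'

```text
clock: 11.02
tcp_pos: [0.6017, 0.2541, 0.0735]
orientation: [-3.14, 0.029, -0.008]
contact_force: [1.1, -0.2, -0.3]
grip_width: -0.0
```

Emit:
drive_tool --commands '[{"linear":[0,0,0],"dr":[0,0,0],"jaw":1},{"linear":[0,0,0],"dr":[0,0,0],"jaw":1},{"linear":[0,0,0],"dr":[0,0,0],"jaw":1},{"linear":[0,0,0],"dr":[0,0,0],"jaw":1}]'

```text
clock: 11.52
tcp_pos: [0.6017, 0.2542, 0.0735]
orientation: [-3.14, 0.029, -0.008]
contact_force: [-0.0, -0.1, 0.3]
grip_width: 0.0001
```

Emit:
drive_tool --commands '[{"linear":[0,0,-0.025],"dr":[0,0,0],"jaw":1},{"linear":[0,0,-0.025],"dr":[0,0,0],"jaw":1},{"linear":[-0.01,0.03,0],"dr":[0,0,0],"jaw":1},{"linear":[-0.015,0.04,0],"dr":[0,0,0],"jaw":1},{"linear":[-0.015,0.04,0],"dr":[0,0,0],"jaw":1},{"linear":[-0.01,0.01,0],"dr":[0,0,0],"jaw":1},{"linear":[0,0,0],"dr":[0,0,0],"jaw":1}]'

```text
clock: 12.4
tcp_pos: [0.5481, 0.1335, 0.1248]
orientation: [-3.139, 0.026, -0.01]
contact_force: [1.2, 1.0, -0.9]
grip_width: -0.0001
```

```bash
python3 -c "
from h import *
delta([.547,.140,.03])
"
```

```text
t 12.4 tcp [0.5481 0.1335 0.1248] F [ 1.2  1.  -0.9] grip -0.0001
tool x,z: [ 1.    -0.017  0.006] [ 0.006  0.002 -1.   ] shift in tool: [-0.0018 -0.0063  0.0948]
turn to square (deg) [-0.14 -0.37 -0.97] j [-0.15  0.43 -0.25  1.91  0.14  0.81 -2.07]
```

Now in front of the drawer, with the face about 60 mm ahead. I'll lower to z ≈ 0.03.

Emit:
drive_tool --commands '[{"linear":[0,0,0.03],"dr":[0,0,0],"jaw":1},{"linear":[0,0,0.03],"dr":[0,0,0],"jaw":1},{"linear":[0,0,0.02],"dr":[0,0,0],"jaw":1},{"linear":[0,0,0.008],"dr":[0,0,0],"jaw":1},{"linear":[0,0,0],"dr":[0,0,0],"jaw":1}]'

```text
clock: 13.02
tcp_pos: [0.553, 0.1432, 0.036]
orientation: [-3.132, 0.014, -0.02]
contact_force: [1.3, 0.9, -0.4]
grip_width: -0.0001
```

```bash
python3 -c "
from h import *
delta([.547,.180,.03])
"
```

```text
t 13.03 tcp [0.553  0.1432 0.036 ] F [ 1.3  0.9 -0.4] grip -0.0001
tool x,z: [ 1.    -0.009  0.013] [ 0.013  0.009 -1.   ] shift in tool: [-0.0064 -0.0367  0.0063]
turn to square (deg) [-0.52 -0.73 -0.52] j [-0.19  0.57 -0.22  1.95  0.2   0.63 -2.11]
```

Emit:
drive_tool --commands '[{"linear":[-0.005,-0.01,0.006],"dr":[-0.5,-0.7,0],"jaw":1},{"linear":[0,-0.012,0],"dr":[0,0,0],"jaw":1},{"linear":[0,-0.012,0],"dr":[0,0,0],"jaw":1},{"linear":[0,-0.012,0],"dr":[0,0,0],"jaw":1},{"linear":[0,-0.012,0],"dr":[0,0,0],"jaw":1},{"linear":[0,-0.012,0],"dr":[0,0,0],"jaw":1}]'

```text
clock: 13.78
tcp_pos: [0.5502, 0.2171, 0.0318]
orientation: [3.14, -0.016, 0.004]
contact_force: [0.5, -2.5, -0.7]
grip_width: -0.0003
```

```bash
python3 -c "
from h import *
delta([.549,.3,.03])
for n in('top','side'):
    f=viewer.grab_frame(n)[:,:,::-1]; cv2.imwrite(f'pics/{n}4.png',f)
"
```

```text
t 13.78 tcp [0.5502 0.2171 0.0318] F [ 0.5 -2.5 -0.7] grip -0.0003
tool x,z: [ 1.    -0.01   0.003] [ 0.003 -0.001 -1.   ] shift in tool: [-0.002  -0.0829  0.0017]
turn to square (deg) [ 0.07 -0.16 -0.58] j [-0.32  0.6  -0.21  1.89  0.2   0.67 -2.24]
```

View pics/side4.png

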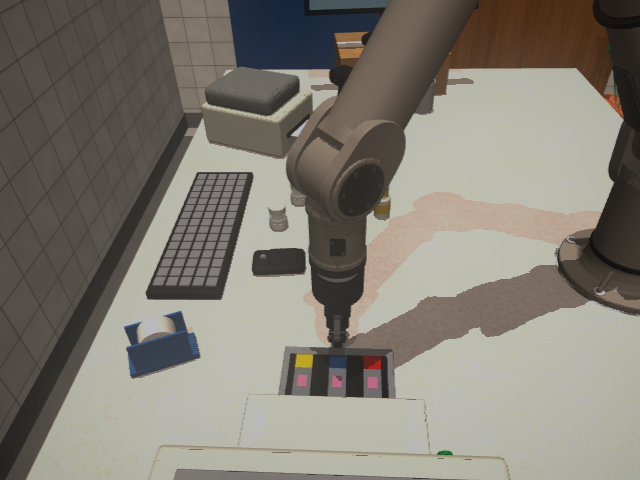

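The drawer is moving: its front edge went from row 333 to 348, with a push force of about 2.5 N. I'll keep pushing.

Emit:
drive_tool --commands '[{"linear":[-0.001,-0.014,0],"dr":[0,0,0],"jaw":1},{"linear":[0,-0.014,0],"dr":[0,0,0],"jaw":1},{"linear":[0,-0.014,0],"dr":[0,0,0],"jaw":1},{"linear":[0,-0.014,0],"dr":[0,0,0],"jaw":1}]'

```text
clock: 14.38
tcp_pos: [0.5505, 0.2754, 0.032]
orientation: [3.14, -0.018, 0.006]
contact_force: [2.4, -2.6, 0.4]
grip_width: 0.0
```

```bash
python3 -c "
from h import *
delta([.549,.3,.03])
"
```

```text
t 14.38 tcp [0.5505 0.2754 0.032 ] F [ 2.4 -2.6  0.4] grip 0.0
tool x,z: [ 1.    -0.011  0.004] [ 0.004 -0.002 -1.   ] shift in tool: [-0.0017 -0.0246  0.002 ]
turn to square (deg) [ 0.09 -0.22 -0.65] j [-0.41  0.63 -0.21  1.83  0.2   0.7  -2.32]
```

Emit:
drive_tool --commands '[{"linear":[0,-0.007,0],"dr":[0,0,0],"jaw":1},{"linear":[0,-0.007,0],"dr":[0,0,0],"jaw":1}]'

```text
clock: 14.62
tcp_pos: [0.5506, 0.2916, 0.0321]
orientation: [3.141, -0.016, 0.007]
contact_force: [1.4, -1.5, 0.7]
grip_width: -0.0
```

Emit:
drive_tool --commands '[{"linear":[0,-0.006,0],"dr":[0,0,0],"jaw":1},{"linear":[0,-0.006,0],"dr":[0,0,0],"jaw":1}]'

```text
clock: 14.88
tcp_pos: [0.5508, 0.3027, 0.0319]
orientation: [3.138, -0.017, 0.006]
contact_force: [0.5, -15.2, 7.6]
grip_width: 0.0001
```

Emit:
drive_tool --commands '[{"linear":[0,-0.005,0],"dr":[0,0,0],"jaw":1},{"linear":[0,-0.005,0],"dr":[0,0,0],"jaw":1}]'

```text
clock: 15.12
tcp_pos: [0.5508, 0.3024, 0.0319]
orientation: [3.122, -0.026, -0.002]
contact_force: [-1.8, -13.3, 9.9]
grip_width: 0.0
```

The force rose to about 15 N and the tool stopped at y = 0.3025. I'll check whether this is the drawer's stop or something else.

```bash
python3 -c "
from h import *
delta([.549,.3,.03])
for n in('top','side'):
    f=viewer.grab_frame(n)[:,:,::-1]; cv2.imwrite(f'pics/{n}5.png',f)
"
```

```text
t 15.12 tcp [0.5508 0.3024 0.0319] F [ -1.8 -13.3   9.9] grip 0.0
tool x,z: [ 1.    -0.017 -0.001] [-0.001 -0.019 -1.   ] shift in tool: [-0.0018  0.0024  0.0019]
turn to square (deg) [ 1.1   0.07 -0.95] j [-0.46  0.65 -0.2   1.79  0.2   0.73 -2.36]
```

View pics/side5.png

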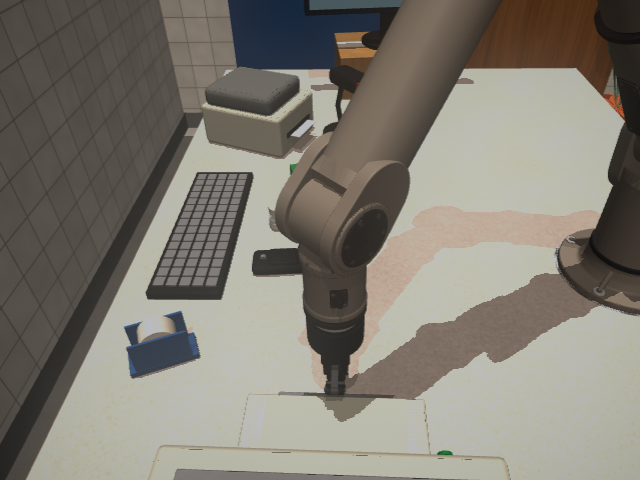

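The drawer is almost hidden behind the bay, with only its front strip visible at row 393. I'll back off, lift, and measure the face.

Emit:
drive_tool --commands '[{"linear":[0,0.02,0],"dr":[0,0,0],"jaw":1},{"linear":[0,0.04,0],"dr":[0,0,0],"jaw":1},{"linear":[0,0.04,0],"dr":[0,0,0],"jaw":1},{"linear":[0,0.01,-0.03],"dr":[0,0,0],"jaw":1},{"linear":[0,0,-0.05],"dr":[0,0,0],"jaw":1},{"linear":[0,0,-0.05],"dr":[0,0,0],"jaw":1},{"linear":[0,0,-0.05],"dr":[0,0,0],"jaw":1},{"linear":[0,0,0],"dr":[0,0,0],"jaw":1}]'

```text
clock: 16.23
tcp_pos: [0.5467, 0.193, 0.2184]
orientation: [3.129, -0.025, -0.005]
contact_force: [0.0, 0.6, -0.2]
grip_width: -0.0001
```

Emit:
drive_tool --commands '[{"linear":[-0.02,0.05,0],"dr":[0,0,0],"jaw":1},{"linear":[-0.02,0.05,0],"dr":[0,0,0],"jaw":1},{"linear":[-0.02,0.05,0],"dr":[0,0,0],"jaw":1},{"linear":[0,0,0],"dr":[0,0,0],"jaw":1}]'

```text
clock: 16.73
tcp_pos: [0.4802, 0.0409, 0.217]
orientation: [3.132, -0.021, -0.01]
contact_force: [-0.2, 1.3, 0.1]
grip_width: 0.0002
```

```bash
python3 -c "
from h import *
delta([.549,.3,.03])
for n in('top','side'):
    f=viewer.grab_frame(n)[:,:,::-1]; cv2.imwrite(f'pics/{n}6.png',f)
a=cv2.imread('pics/top6.png')[170:340,60:260]
cv2.imwrite('pics/z6.png',cv2.resize(a,None,fx=4,fy=3.5))
"
```

```text
t 16.73 tcp [0.4802 0.0409 0.217 ] F [-0.2  1.3  0.1] grip 0.0002
tool x,z: [ 1.    -0.013 -0.006] [-0.006 -0.01  -1.   ] shift in tool: [ 0.0665 -0.2618  0.184 ]
turn to square (deg) [ 0.56  0.36 -0.76] j [-0.03  0.19 -0.21  2.    0.06  0.96 -1.86]
```

View pics/top6.png

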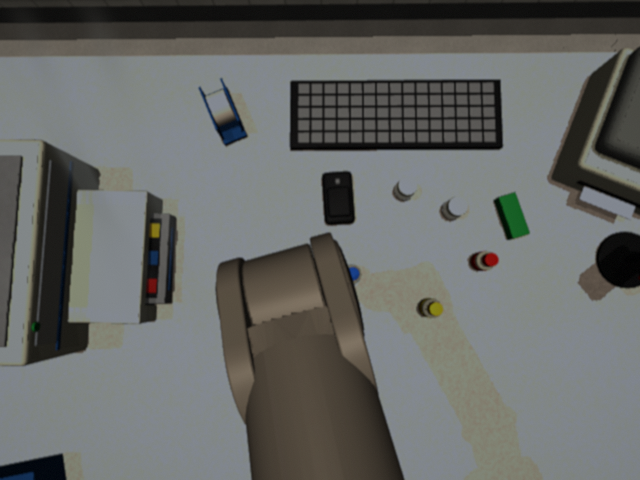

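View pics/z6.png

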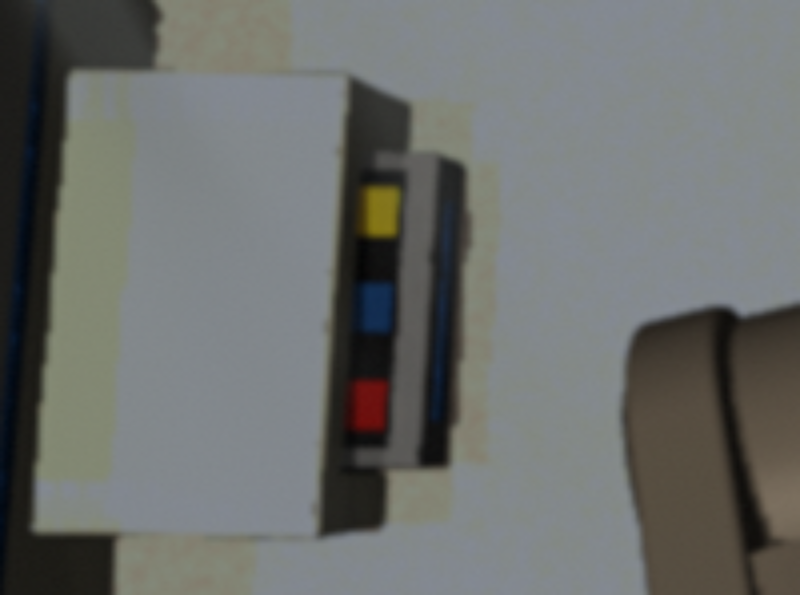

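View pics/side6.png

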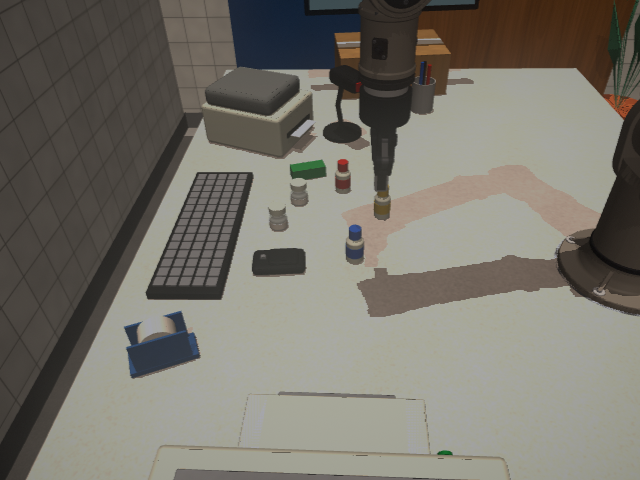

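In the top crop the drawer face's top edge is at (437,155) and (420,465). The bay mouth's top edge is at (350,73) and (320,535).

```bash
python3 -c "
from h import *
z=lambda a:(60+(a[0]+.5)/4-.5,170+(a[1]+.5)/3.5-.5)
P=[ray('top',z(a),h) for a,h in(((437,155),.046),((420,465),.046),((350,73),.085),((320,535),.085))]
# bay ground/lower corners: z=0 corners
P+=[ray('top',z(a),0.0) for a in((411,103),(386,526))]
print(np.array(P).round(4))
n=P[2]-P[3]; d=np.array([-n[1],n[0]]);d/=np.linalg.norm(d); print('dir',d)
for p in P: print(round(float(d@(p-P[2])[:2]),4))
for n in('top','side'):
  for i in(0,6):
    im=cv2.imread(f'pics/{n}{i}.png')
    for nm,lo,hi in(('yel',(22,150,80),(34,255,255)),('red',(0,170,80),(6,255,255)),('blu',(100,150,70),(125,255,255)),('grn',(50,120,40),(80,255,255))):
      print(n,i,nm,[tuple(c) for c,s in blobs(im,lo,hi) if 330<c[0]<530 or nm=='grn'])
a,b=[cv2.imread(f'pics/top{i}.png')[165:240,310:540].astype(int) for i in(0,6)]; print('maxdiff jars/mouse/box region',abs(a-b).max(2).max(), (abs(a-b).max(2)>40).sum())
"
```

```text
[[0.6332 0.3138 0.046 ]
 [0.4668 0.3163 0.046 ]
 [0.67   0.3414 0.085 ]
 [0.4329 0.3459 0.085 ]
 [0.6708 0.3439 0.    ]
 [0.4314 0.348  0.    ]]
dir [0.01889844 0.99982141]
-0.0283
-0.0289
0.0
0.0
0.0025
0.0021
top 0 yel [(np.float64(435.6), np.float64(308.7))]
top 0 red [(np.float64(491.0), np.float64(259.2))]
top 0 blu [(np.float64(352.0), np.float64(273.5))]
top 0 grn [(np.float64(513.4), np.float64(215.0)), (np.float64(32.7), np.float64(326.5))]
top 6 yel [(np.float64(435.7), np.float64(308.6))]
top 6 red [(np.float64(491.0), np.float64(259.2))]
top 6 blu [(np.float64(353.8), np.float64(272.9))]
top 6 grn [(np.float64(513.3), np.float64(215.0)), (np.float64(32.8), np.float64(326.6))]
side 0 yel [(np.float64(382.7), np.float64(185.8))]
side 0 red [(np.float64(362.9), np.float64(81.1)), (np.float64(342.0), np.float64(161.6)), (np.float64(371.5), np.float64(345.5))]
side 0 blu [(np.float64(354.5), np.float64(228.0))]
side 0 grn [(np.float64(306.8), np.float64(165.4)), (np.float64(444.9), np.float64(452.6))]
side 6 yel []
side 6 red [(np.float64(342.2), np.float64(161.8))]
side 6 blu [(np.float64(353.9), np.float64(228.3))]
side 6 grn [(np.float64(306.8), np.float64(165.4)), (np.float64(444.7), np.float64(452.6))]
maxdiff jars/mouse/box region 103 123
```

The face stands 28–31 mm out from the bay, which matches the 30 mm given for fully home, and the push ended on a hard stop. The bottles and the slide box haven't moved, and the arm is clear.

```bash
python3 -c "
from bench import job
print(job.hand_in())"
```

```text
the job is handed in; nothing more can be done
None
```

I finished the point-and-check and handed the job in at about 17 s, with no verdict reported.

- **Yellow-capped bottle:** I held the shut fingertips about 25 mm over the middle of the cap for 2.5 s. They were about 1 mm off centre by my measurement.
- **Yellow-labelled slide:** I held about 25 mm over its middle for 2.5 s. The top and side views of the slide middle differed by about 4 mm along its length, well inside the tolerance. The force readings during both holds stayed at noise level.
- **Drawer:** I pushed it at the centre of its face until it hit a hard stop at about 15 N. Afterwards the face measured 28–31 mm out from the bay, against the 30 mm given for fully home.
- **Other items:** The caps and the slide box matched their starting pixels wherever they could be seen. In the last pictures the arm partly hid two caps: the blue one from above and the yellow one from the side. Each was unchanged in the other view. For the jars and mouse I used an image comparison. It flagged 123 changed pixels, which I took to be the arm at the edge of that area but did not trace. By eye, the jars and mouse had not moved.
- **Arm:** It finished at tip z ≈ 0.22 m, touching nothing.

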